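# Dry-fit the carved pieces

## Robot

A 6-joint arm with a two-finger parallel gripper is mounted at the origin on the work surface. World frame = base frame: x ahead of the robot, y to its left, z up, the work surface at z = 0. Lengths are in m, angles in rad, forces in N, time in s.
With the tool pointing down it reaches from about 0.325 to 0.925 m from the base axis. Payload 3.1 kg.
Tool frame: the origin (TCP) lies at the very end of the fingers, on their centre line; the grasp point (between the pads) lies 19 mm behind it (arm.grip_depth is the z of the grasp point in the tool frame, in m); z points along the fingers, y is the line along which they close (so a half turn about z gives the same grasp; the last joint's range is limited). The gripper opens to 85 mm and grips with 20 to 120 N. Pads are 22 mm wide; open, the fingers measure 114 mm over their backs; the gripper's body (76 mm by 85 mm) begins 54 mm behind the grasp point. The pads swing forward as they close: fully open they stand 13 mm farther back than shut.
Start: joints at [-0.112, 0.217, 1.613, -0, 1.311, -0.112], TCP at [0.625, 0, 0.231] pointing down, gripper open.
Joint ranges: [-2.75, 2.75], [-0.78, 2.1], [0.31, 2.55], [-1.13, 4.27], [0.13, 2.63], [-2.58, 2.58]. Speed limits (rad/s): [2.79, 2.79, 3.14, 3.14, 3.14, 3.14].

## Interface

Orientations are given as a unit quaternion [x, y, z, w].
In Python, from station import telemetry, read_camera, calibration, order, arm gives the robot as it stands. The module is installed in compiled form; this text tells all that it offers.
- The arm moves only by the shell command python3 -m jog 'ROWS' [OPENING]. ROWS is JSON, a list of rows, each a list of 6 numbers: the shift along the tool's x, y, z in mm, then the turn, a rotation vector about the tool's x, y, z in rad. A call has 1 to 8 rows; each row is the pose to reach, as a shift and turn from the pose commanded when the call began, along the tool's axes at that moment; what a row does not reach only later rows make up. A row lasts 1/10 s, in which the tool goes at most 50 mm and 8.59 degrees, less where a joint would pass 70% of its speed; a pose out of reach is approached as far as the arm can. A call with a gripper value outside its range is refused whole. OPENING is the opening, from 0 (shut) to 1 (fully open), set as the call begins (- or left out, the last holds). The fingers move at their own pace and stop on an object; the grip force is fixed at half the most. Time passes only in rows, so rows that repeat a pose let the fingers close. It gives the time, the measured TCP pose, the force, the opening and the grip force at its end, in the units of the state.
- telemetry.sense(): the state, without advancing time (a new reading comes with each control period).
- read_camera(name): name is "scene" or "side" or "wrist"; returns the picture (384x512x3 uint8, red, green, blue); there is no depth.
- calibration(name): a dict with "fovy" (degrees; the focal length in pixels is half the picture's height over the tangent of half this angle, whatever the lens; pixels are square), "cx", "cy" (the principal point, pixels), "R" (3x3) and "t" (3): a world point X has camera coordinates R X + t; the wrist camera has in their place "T_tool_cam" (4x4, takes a point from camera to tool coordinates, whose origin is the TCP and whose axes are the flange's). Camera axes: x right, y down, z forward; pixel columns grow to the right and rows downward; lengths in m; the calibration is good to about 2 mm. A picture is of the moment at which its call begins: read the wrist's pose just before it. calibration takes no time and is no camera call.
- order.close_job(): hands the job in; it is judged then, once.
The state is a dict: "clock": time; "joint_pos": joint angles; "dq": joint speeds; "effort": joint torques, N m; "position": TCP position; "orientation": TCP orientation; "contact_force": force on the tool from outside, world axes, zero at the start; "torque": the same for the moment, N m; "finger_gap": finger opening in m; "gripper_force": force on a finger pad.
Only numpy, scipy, OpenCV 4.12 (cv2) and the standard library are available. Lean on these libraries where they do the work, as an engineer would, in place of code of your own. Each camera call takes 0.05 s, during which the arm holds its last target. There are 200 camera calls.

## Task

Put away the four wood carvings, carved faces up: seat the round rosette flat in the round recess and the square tile flat in the square recess. Lay the large plaque on the middle of the sloping stand, lengthwise up the slope with a short edge against the stop at its foot, and lay the small plaque on top of it, centred side to side and against the stop in the same way. Leave the gouge, the strop block and the wax jar where they are.

Things in the scene. Friction and masses are not known exactly. Their poses are not given: they have to be found in the camera images.
- rosette_mid (a point): round carved rosette of pale wood, loose, a disc 64 mm in diameter and 24 mm thick, about 45 g, eight petals on its upper face; the point is its centre, half-way up; z points out of the carved face (up at the start)
- tile_mid (a point): square carved tile of pale wood, loose, 60 x 60 x 24 mm, about 50 g, raised border and four petals; the point is its centre, half-way up; x and y are parallel to its sides, z points out of the carved face
- large_mid (a point): large carved plaque of pale wood, loose, 100 mm long (its x) x 64 mm wide (its y) x 16 mm thick (its z, out of the carved face), about 70 g, with a leaf spray inside a raised border; the point is its centre, half-way up
- small_mid (a point): small carved plaque of pale wood, loose, 70 mm long (its x) x 44 mm wide (its y) x 16 mm thick (its z, out of the carved face), about 35 g, carved like the large one; the point is its centre, half-way up
- round_board: fixed dark wood board 108 x 108 x 14 mm lying on the bench with a round recess in its middle, 80 mm in diameter and 6 mm deep, grey felt floor 8 mm above the bench; origin on the underside, below the recess centre; z up
- square_board: fixed dark wood board 108 x 108 x 14 mm lying on the bench with a square recess in its middle, 76 x 76 mm and 6 mm deep, sides parallel to the board's x and y, grey felt floor 8 mm above the bench; origin on the underside, below the recess centre; z up
- ledge: sloping felt-covered surface of a fixed dark wood stand, 130 mm wide and 115 mm from the stop to its upper edge, rising at 18 degrees away from the robot; along its lower edge, the one nearer the robot, runs a stop 12 mm thick that stands 30 mm above the slope. Origin on the surface at the foot of the stop's inner face, midway along it, 22 mm above the bench; x points up the slope away from the stop, y along the stop, z square to the slope (up and back towards the robot)
- gouge: bystander: loose carving gouge with a pale wood handle and steel blade, 185 mm long, 20 mm thick, lying on the mat; origin on the underside, near its middle, x towards the blade
- strop: bystander: loose strop block, wood with a brown leather top, 160 x 50 x 22 mm; origin at the centre of its underside, x along it
- wax: bystander: loose amber glass jar with a metal lid, 70 mm in diameter, 50 mm high; origin at the centre of its underside
Mind the look-alikes: they are no part of the job. Leave any grey look-alike of the part that bears large_mid alone. Leave any blue look-alike of the part that bears small_mid alone.

How it is judged:
By the outcome, as a careful person would: the job done as asked, in the order asked, and still so for the second after the job is handed in, with the robot touching nothing.
It also fails if it takes over 122 s, if anything falls off the work surface, if the arm or the gripper's body presses on something with over 40 N, if the wrist force passes 120 N, or if a joint passes its speed limit or range.

## Working session

There is one attempt and no reset: what is moved stays moved. The work goes in short steps, Python scripts to look and compute and a shell command to move; the robot and the scene stay as the last step left them, time stands still between calls to the robot, and variables do not carry over. Pictures are saved under pics/ and viewed, at most 17 in all, crops included, and the job is handed in when it is done.

```bash
mkdir -p pics; python3 - <<'E'
from station import *
import cv2,numpy as np
for n in("scene","side","wrist"):
    c=calibration(n);print(n,{k:np.round(v,3).tolist() for k,v in c.items()})
    cv2.imwrite(f"pics/{n}0.png",read_camera(n)[:,:,::-1])
print(telemetry.sense(),arm.grip_depth)
E
```

```text
scene {'fovy': 52.975, 'cx': 254.299, 'cy': 180.996, 'R': [[-0.631, 0.776, -0.009], [0.579, 0.463, -0.671], [-0.516, -0.428, -0.742]], 't': [0.309, -0.244, 1.607]}
side {'fovy': 56.565, 'cx': 253.093, 'cy': 195.496, 'R': [[0.931, -0.364, 0.018], [-0.217, -0.593, -0.775], [0.293, 0.718, -0.631]], 't': [-0.435, 0.132, 1.058]}
wrist {'fovy': 65.869, 'cx': 255.676, 'cy': 195.456, 'T_tool_cam': [[-0.001, -0.96, -0.279, 0.07], [1.0, -0.0, -0.001, -0.001], [0.001, -0.279, 0.96, -0.142], [0.0, 0.0, 0.0, 1.0]]}
{'clock': 0.15, 'joint_pos': array([-1.12217650e-01,  2.17625472e-01,  1.61462833e+00, -1.96740571e-07,
        1.31130000e+00, -1.12194811e-01]), 'dq': array([-1.91882912e-04, -1.55655560e-03, -4.64335822e-03, -1.84385657e-05,
       -2.80142752e-04, -1.02527255e-04]), 'effort': array([-7.99202871e-05, -3.97448480e+01, -3.04417098e+01, -1.00294717e-04,
        5.82056644e-03,  2.66571755e-05]), 'position': array([6.24346151e-01, 8.47722180e-05, 2.30207783e-01]), 'orientation': array([ 7.07114498e-01,  7.07098384e-01, -6.11447795e-04, -7.66589044e-04]), 'contact_force': array([-0.30220811, -0.54672513, -0.09817199]), 'torque': array([ 0.00382326,  0.04191375, -0.02969351]), 'gripper_force': 0.0, 'finger_gap': 0.08520462152084449} -0.0187
```

View pics/scene0.png

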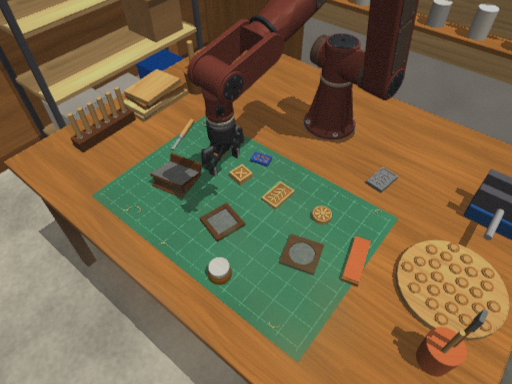

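View pics/side0.png

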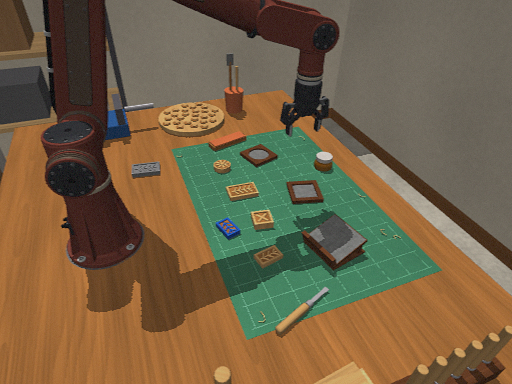

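View pics/wrist0.png

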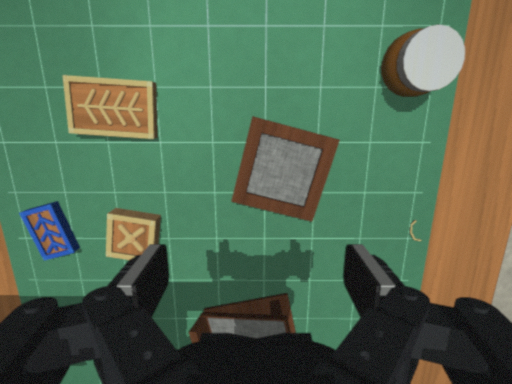

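The side view shows the rosette at (222,166), large plaque (242,191), tile (262,220), small plaque (268,256), round board (259,155), square board (305,192) and stand (335,240). The blue look-alike is at (228,228) and the grey one at (146,170). The scene view agrees, but the gripper hides the small plaque there. In the wrist view, the large plaque is at (110,108), the tile at (132,235) and the square board at (285,168).

```bash
cat > h.py <<'E'
from station import telemetry, read_camera, calibration, order, arm
import cv2,numpy as np
from scipy.spatial.transform import Rotation as Ro
def cam(n,s=None):
    c=calibration(n);f=192/np.tan(np.radians(c["fovy"])/2)
    if n=="wrist":
        T=np.eye(4);T[:3,:3]=Ro.from_quat(s["orientation"]).as_matrix();T[:3,3]=s["position"]
        M=T@np.array(c["T_tool_cam"]);R=M[:3,:3].T;t=-R@M[:3,3]
    else: R=np.array(c["R"]);t=np.array(c["t"])
    return f,c["cx"],c["cy"],R,t
def ray(C,p,z):
    f,cx,cy,R,t=C;p=np.atleast_2d(p).astype(float)
    d=np.c_[(p[:,0]-cx)/f,(p[:,1]-cy)/f,np.ones(len(p))]@R;o=-R.T@t
    return o+d*((z-o[2])/d[:,2])[:,None]
def proj(C,X):
    f,cx,cy,R,t=C;v=np.atleast_2d(X)@R.T+t
    return np.c_[v[:,0]/v[:,2]*f+cx,v[:,1]/v[:,2]*f+cy]
def shot(name):
    s=telemetry.sense();im=read_camera("wrist")[:,:,::-1].copy();cv2.imwrite(f"pics/{name}.png",im)
    return im,cam("wrist",s),s
def nongreen(im):
    h=cv2.cvtColor(im,cv2.COLOR_BGR2HSV)
    g=(h[:,:,0]>60)&(h[:,:,0]<95)&(h[:,:,1]>50)
    return (~g).astype(np.uint8)*255
def blobs(im,mask,C,z,amin=600):
    """contours of mask; rays onto plane z -> min area rect in world mm"""
    out=[]
    for c in cv2.findContours(cv2.morphologyEx(mask,cv2.MORPH_OPEN,np.ones((5,5))),cv2.RETR_EXTERNAL,cv2.CHAIN_APPROX_NONE)[0]:
        if cv2.contourArea(c)<amin: continue
        c=c[:,0];e=(c.min()<2)or(c[:,0].max()>509)or(c[:,1].max()>381)
        W=ray(C,c,z)[:,:2]*1000;(x,y),(w,h),a=cv2.minAreaRect(W.astype(np.float32))
        out.append((np.round(c.mean(0)).tolist(),bool(e),[round(float(v),1) for v in(x,y,w,h,a)]))
    return out
E
python3 - <<'E'
from h import *
C=cam("side")
for n,p,z in[("ros",(222,166),.024),("large",(242,191),.016),("tile",(262,220),.024),("small",(268,256),.016),("rb",(259,155),.008),("sb",(305,192),.008),("stand",(335,240),.04),("wax",(323,160),.05),("strop",(227,142),.022),("gouge",(303,310),.01),("blue",(228,228),.016)]:
    print(n,ray(C,p,z)[0].round(3))
im=cv2.imread("pics/wrist0.png");s=telemetry.sense();C=cam("wrist",s)
for z in(.014,.016,.024):
    print(z);[print(b) for b in blobs(im,nongreen(im),C,z)]
E
```

```text
ros [0.429 0.219 0.024]
large [0.451 0.063 0.016]
tile [ 0.456 -0.103  0.024]
small [ 0.419 -0.238  0.016]
rb [0.596 0.265 0.008]
sb [ 0.658 -0.008  0.008]
stand [ 0.613 -0.268  0.04 ]
wax [0.781 0.093 0.05 ]
strop [0.501 0.38  0.022]
gouge [ 0.434 -0.423  0.01 ]
blue [ 0.349 -0.093  0.016]
0.014
([241.0, 324.0], False, [599.1, -226.7, 154.2, 75.5, 11.9])
([377.0, 288.0], False, [786.5, -171.1, 72.1, 151.3, 47.3])
([69.0, 334.0], True, [382.1, -223.4, 240.4, 248.4, 76.4])
([130.0, 277.0], False, [448.2, -138.7, 180.0, 86.8, 75.9])
([49.0, 230.0], False, [353.7, -82.9, 55.5, 72.8, 15.3])
([283.0, 168.0], False, [656.8, -2.7, 109.0, 108.6, 75.3])
([110.0, 106.0], False, [454.5, 72.2, 66.5, 106.3, 86.1])
([439.0, 253.0], True, [877.9, -77.4, 517.0, 238.8, 88.8])
0.016
([241.0, 324.0], False, [599.3, -225.0, 153.4, 75.1, 11.9])
([377.0, 288.0], False, [785.6, -169.8, 71.7, 150.5, 47.3])
([69.0, 334.0], True, [383.5, -221.7, 239.1, 247.0, 76.4])
([130.0, 277.0], False, [449.2, -137.6, 179.0, 86.3, 75.9])
([49.0, 230.0], False, [355.2, -82.0, 55.2, 72.4, 15.3])
([283.0, 168.0], False, [656.6, -2.3, 108.4, 108.0, 75.3])
([110.0, 106.0], False, [455.4, 72.2, 66.2, 105.7, 86.1])
([439.0, 253.0], True, [876.5, -76.6, 514.2, 237.5, 88.8])
0.024
([241.0, 324.0], False, [599.8, -218.4, 149.9, 73.4, 11.9])
([377.0, 288.0], False, [781.9, -164.4, 70.1, 147.1, 47.3])
([69.0, 334.0], True, [388.9, -215.2, 233.7, 241.5, 76.4])
([130.0, 277.0], False, [453.1, -132.9, 174.9, 84.4, 75.9])
([49.0, 230.0], False, [361.3, -78.6, 54.0, 70.8, 15.3])
([283.0, 168.0], False, [655.8, -0.7, 105.9, 105.6, 75.3])
([110.0, 106.0], False, [459.2, 72.1, 64.7, 103.3, 86.1])
([439.0, 253.0], True, [870.8, -73.3, 502.6, 232.2, 88.8])
```

```bash
python3 -m jog '[[200,-125,0,0,0,0],[200,-125,0,0,0,0],[200,-125,0,0,0,0],[200,-125,0,0,0,0],[200,-125,0,0,0,0],[200,-125,0,0,0,0],[200,-125,0,0,0,0],[200,-125,0,0,0,0]]'; python3 - <<'E'
from h import *
im,C,s=shot("w1");print(s["position"],s["clock"])
for z in(.014,.024):
    print(z);[print(b) for b in blobs(im,nongreen(im),C,z)]
E
```

```text
clock: 0.95
position: [0.5005, 0.1993, 0.2312]
orientation: [0.707, 0.707, -0.0, 0.0]
contact_force: [-0.2, 0.1, -0.1]
finger_gap: 0.0855
gripper_force: 0.0
[0.50046957 0.19932496 0.23119548] 0.95
0.014
([419.0, 323.0], True, [743.9, -34.4, 218.6, 306.6, 79.3])
([222.0, 259.0], False, [453.6, 74.5, 73.0, 101.9, 86.1])
([488.0, 232.0], True, [797.3, 109.7, 72.5, 96.8, 13.4])
([199.0, 136.0], False, [432.2, 237.5, 64.7, 66.2, 89.9])
([337.0, 106.0], False, [593.8, 268.6, 109.7, 109.2, 16.6])
([227.0, 6.0], True, [471.2, 371.7, 17.9, 70.1, 89.9])
([67.0, 251.0], True, [267.2, 115.6, 529.1, 223.8, 79.4])
0.024
([419.0, 323.0], True, [737.1, -26.0, 212.5, 298.1, 79.3])
([222.0, 259.0], False, [454.9, 79.9, 71.0, 99.0, 86.1])
([488.0, 232.0], True, [789.0, 114.1, 70.5, 94.1, 13.4])
([199.0, 136.0], False, [434.1, 238.4, 62.9, 64.4, 89.9])
([337.0, 106.0], False, [591.2, 268.6, 106.7, 106.2, 16.6])
([227.0, 6.0], True, [472.0, 368.9, 17.4, 68.2, 89.9])
([67.0, 251.0], True, [273.7, 119.9, 514.4, 217.5, 79.4])
```

View pics/w1.png

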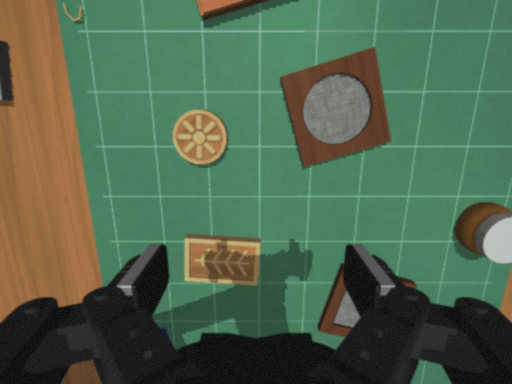

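The rosette is at pixel (199,136), which is world (434,238). The round board at (337,106) is world (594,269), and both are clear. I'll grasp the rosette.

```bash
python3 -m jog '[[39,-66,130,0,0,0],[39,-66,130,0,0,0],[39,-66,130,0,0,0],[39,-66,130,0,0,0],[39,-66,170,0,0,0],[39,-66,205,0,0,0],[39,-66,225,0,0,0],[39,-66,225,0,0,0]]' && python3 -m jog '[[0,0,0,0,0,0],[0,0,0,0,0,0],[0,0,0,0,0,0],[0,0,0,0,0,0],[0,0,0,0,0,0],[0,0,0,0,0,0]]' 0 && python3 -m jog '[[0,0,-20,0,0,0],[0,0,-60,0,0,0],[0,0,-60,0,0,0]]'; python3 - <<'E'
from h import *
im,C,s=shot("w2")
E
```

```text
clock: 1.8
position: [0.4339, 0.2374, 0.0047]
orientation: [0.708, 0.706, -0.002, -0.001]
contact_force: [-0.4, -0.4, 0.1]
finger_gap: 0.0856
gripper_force: 0.0
clock: 2.4
position: [0.4374, 0.2398, 0.0093]
orientation: [0.707, 0.707, 0.003, 0.002]
contact_force: [1.5, -1.8, 6.8]
finger_gap: 0.0614
gripper_force: 65.7
clock: 2.7
position: [0.439, 0.241, 0.0723]
orientation: [0.707, 0.707, 0.006, 0.003]
contact_force: [0.3, 0.4, 1.0]
finger_gap: 0.0612
gripper_force: 65.3
```

View pics/w2.png

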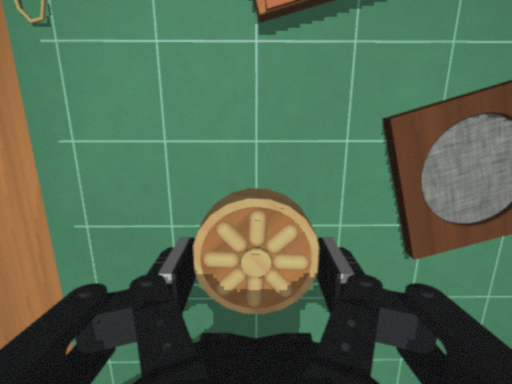

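The rosette is held squarely between the pads, at (256,255), with the board at upper right. I'll check the settled pose.

```bash
python3 -m jog '[[0,0,0,0,0,0],[0,0,0,0,0,0]]'; python3 - <<'E'
from h import *
s=telemetry.sense();C=cam("wrist",s);print(s["position"],Ro.from_quat(s["orientation"]).as_matrix().round(3).tolist())
im=cv2.imread("pics/w2.png");h=cv2.cvtColor(im,cv2.COLOR_BGR2HSV)
m=((h[:,:,0]>8)&(h[:,:,0]<25)&(h[:,:,1]>60)&(h[:,:,2]>110)).astype(np.uint8)*255
m[:,:192]=0;m[:,322:]=0;m[:180]=0
c=max(cv2.findContours(cv2.morphologyEx(m,cv2.MORPH_CLOSE,np.ones((9,9))),0,1)[0],key=cv2.contourArea)
print(cv2.fitEllipse(c))
for z in(.08,.085,.09,.095):
    W=ray(C,c[:,0],z)[:,:2]*1000;print(z,cv2.minEnclosingCircle(W.astype(np.float32)),cv2.minAreaRect(W.astype(np.float32)))
E
```

```text
clock: 2.95
position: [0.4328, 0.2386, 0.0652]
orientation: [0.707, 0.707, -0.001, -0.0]
contact_force: [-0.1, -0.3, 0.4]
finger_gap: 0.0613
gripper_force: 65.3
[0.43283145 0.23858629 0.06523302] [[-0.0, 1.0, -0.002], [1.0, 0.0, -0.001], [-0.001, -0.002, -1.0]]
((255.5767059326172, 254.97430419921875), (115.14383697509766, 126.16149139404297), 88.95352172851562)
0.08 ((431.6399841308594, 240.33297729492188), 30.782564163208008) ((431.779296875, 240.36557006835938), (61.10688400268555, 59.627872467041016), 88.65550231933594)
0.085 ((431.6612854003906, 243.02084350585938), 29.573450088500977) ((431.7951354980469, 243.05215454101562), (58.70664978027344, 57.285770416259766), 88.65525817871094)
0.09 ((431.68255615234375, 245.7086639404297), 28.364362716674805) ((431.8109130859375, 245.73873901367188), (56.30647659301758, 54.94366455078125), 88.65530395507812)
0.095 ((431.7037658691406, 248.3965606689453), 27.15530014038086) ((431.8266906738281, 248.4253387451172), (53.90628433227539, 52.60158157348633), 88.6553726196289)
```

```bash
python3 -m jog '[[30,161,0,0,0,0],[30,161,0,0,0,0],[30,161,0,0,0,0],[30,161,0,0,0,0],[30,161,0,0,0,0],[30,161,25,0,0,0],[30,161,38,0,0,0],[30,161,38,0,0,0]]' && python3 -m jog '[[0,0,4,0,0,0],[0,0,8,0,0,0],[0,0,11,0,0,0],[0,0,11,0,0,0],[0,0,11,0,0,0]]'
```

```text
clock: 3.75
position: [0.5901, 0.2677, 0.0239]
orientation: [0.707, 0.707, -0.004, -0.002]
contact_force: [-0.2, -0.3, -1.8]
finger_gap: 0.0615
gripper_force: 65.4
clock: 4.25
position: [0.5953, 0.2691, 0.0178]
orientation: [0.707, 0.707, 0.0, 0.0]
contact_force: [0.2, -0.7, -0.6]
finger_gap: 0.0614
gripper_force: 65.5
```

```bash
python3 -m jog '[[0,0,2,0,0,0],[0,0,2,0,0,0],[0,0,2,0,0,0]]' && python3 -m jog '[[0,0,2,0,0,0],[0,0,2,0,0,0],[0,0,2,0,0,0]]'
```

```text
clock: 4.55
position: [0.5955, 0.2692, 0.0173]
orientation: [0.707, 0.707, 0.0, 0.0]
contact_force: [-3.0, -1.5, 7.0]
finger_gap: 0.0614
gripper_force: 66.0
clock: 4.85
position: [0.5956, 0.2692, 0.0173]
orientation: [0.707, 0.707, -0.0, 0.0]
contact_force: [-8.1, -2.6, 16.1]
finger_gap: 0.0615
gripper_force: 66.9
```

Contact was made at z≈0.017. I'll release and retreat.

```bash
python3 -m jog '[[0,0,-2,0,0,0],[0,0,-2,0,0,0],[0,0,-2,0,0,0],[0,0,-2,0,0,0],[0,0,-2,0,0,0],[0,0,-2,0,0,0]]' 1 && python3 -m jog '[[0,0,-30,0,0,0],[0,0,-80,0,0,0],[-50,0,-130,0,0,0],[-50,0,-165,0,0,0],[-50,0,-165,0,0,0],[-50,0,-165,0,0,0]]'; python3 - <<'E'
from h import *
im,C,s=shot("w3");print(s["position"]);cv2.imwrite("pics/w3c.png",cv2.resize(im[0:260,130:390],(780,780))[:600])
E
```

```text
clock: 5.45
position: [0.5948, 0.2689, 0.0149]
orientation: [0.707, 0.707, -0.0, -0.0]
contact_force: [0.9, -1.0, -0.2]
finger_gap: 0.0852
gripper_force: 0.0
clock: 6.05
position: [0.5967, 0.219, 0.183]
orientation: [0.707, 0.707, 0.002, 0.001]
contact_force: [0.0, 0.7, -0.5]
finger_gap: 0.085
gripper_force: 0.0
[0.59669225 0.21895722 0.18303283]
```

View pics/w3c.png

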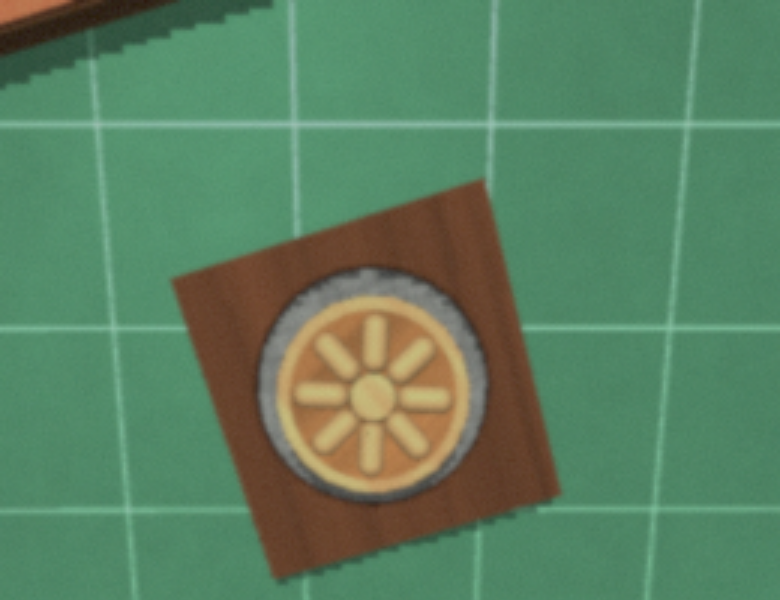

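The rosette is inside the recess, with grey felt visible all round and the rim circular. Next I'll verify its numbers and move to view the tile.

```bash
python3 - <<'E'
from h import *
s=dict(position=[0.59669225,0.21895722,0.18303283],orientation=telemetry.sense()["orientation"])
C=cam("wrist",s);im=cv2.imread("pics/w3.png");h=cv2.cvtColor(im,cv2.COLOR_BGR2HSV)
pale=((h[:,:,0]>8)&(h[:,:,0]<28)&(h[:,:,1]>60)&(h[:,:,2]>135)).astype(np.uint8)*255;pale[:85]=0;pale[180:]=0
gr=((h[:,:,1]<40)).astype(np.uint8)*255;gr[:80]=0;gr[180:]=0;gr[:,:210]=0;gr[:,300:]=0
for m,z in((pale,.032),(gr,.008)):
    c=max(cv2.findContours(cv2.morphologyEx(m,cv2.MORPH_CLOSE,np.ones((7,7))),0,1)[0],key=cv2.contourArea)
    W=ray(C,c[:,0],z)[:,:2]*1000;print(cv2.minAreaRect(W.astype(np.float32)))
E
python3 -m jog '[[-200,-80,-48,0,0,0],[-200,-80,-48,0,0,0],[-310,-135,-48,0,0,0],[-310,-135,-48,0,0,0],[-310,-135,-48,0,0,0],[-310,-135,-48,0,0,0],[-310,-135,-48,0,0,0],[-310,-135,-48,0,0,0]]'; python3 - <<'E'
from h import *
im,C,s=shot("w4");print(s["position"])
for z in(.014,.016,.024):
    print(z);[print(b) for b in blobs(im,nongreen(im),C,z)]
E
```

```text
((593.997314453125, 268.564453125), (61.673892974853516, 62.20738220214844), 89.93819427490234)
((593.4059448242188, 268.9691467285156), (79.28740692138672, 78.74142456054688), 24.219562530517578)
clock: 6.9
position: [0.4576, -0.094, 0.2265]
orientation: [0.709, 0.705, -0.002, -0.001]
contact_force: [0.4, 0.7, 0.1]
finger_gap: 0.0854
gripper_force: 0.0
[ 0.45756488 -0.0940276   0.22652454]
0.014
([232.0, 269.0], False, [421.7, -229.8, 74.1, 53.4, 11.7])
([407.0, 325.0], True, [673.8, -302.6, 234.2, 251.1, 11.6])
([260.0, 165.0], False, [461.5, -89.8, 65.5, 63.7, 80.1])
([169.0, 161.0], False, [351.2, -84.1, 48.2, 71.6, 15.4])
([432.0, 86.0], False, [654.4, -2.8, 109.2, 112.5, 75.4])
([253.0, 24.0], True, [452.8, 61.0, 49.6, 104.3, 89.6])
([77.0, 256.0], True, [213.2, -169.4, 518.4, 243.6, 87.6])
0.016
([232.0, 269.0], False, [421.9, -228.6, 73.7, 53.1, 11.7])
([407.0, 325.0], True, [672.6, -301.0, 232.9, 249.7, 11.6])
([260.0, 165.0], False, [461.5, -89.5, 65.2, 63.3, 80.1])
([169.0, 161.0], False, [351.8, -83.7, 47.9, 71.2, 15.4])
([432.0, 86.0], False, [653.3, -2.9, 108.6, 111.9, 75.4])
([253.0, 24.0], True, [452.8, 60.5, 49.3, 103.7, 89.6])
([77.0, 256.0], True, [214.6, -168.5, 515.5, 242.2, 87.6])
0.024
([232.0, 269.0], False, [422.8, -224.0, 72.0, 51.9, 11.7])
([407.0, 325.0], True, [667.7, -294.7, 227.6, 244.0, 11.6])
([260.0, 165.0], False, [461.4, -88.0, 63.7, 61.9, 80.1])
([169.0, 161.0], False, [354.2, -82.4, 46.9, 69.6, 15.4])
([432.0, 86.0], False, [648.9, -3.4, 106.1, 109.3, 75.4])
([253.0, 24.0], True, [452.9, 58.6, 48.2, 101.4, 89.6])
([77.0, 256.0], True, [220.1, -165.3, 503.8, 236.7, 87.6])
```

View pics/w4.png

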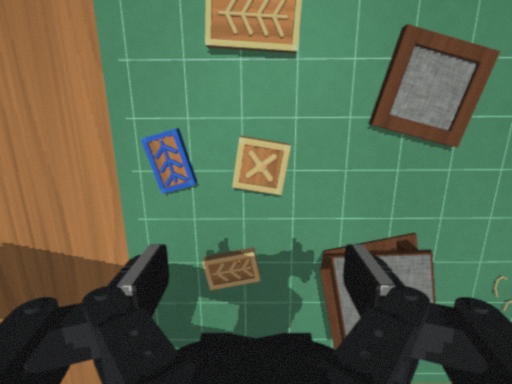

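The tile is at (262,166), world (461,-89), with its sides turned -9.9°. The square board is at -14.6°. I'll grasp the tile.

```bash
python3 -m jog '[[2,1.5,50,0,0,0.1],[2,1.5,100,0,0,0.173],[2,1.5,140,0,0,0.173],[2,1.5,170,0,0,0.173],[2,1.5,195,0,0,0.173],[2,1.5,215,0,0,0.173],[2,1.5,222,0,0,0.173],[2,1.5,222,0,0,0.173]]' && python3 -m jog '[[0,0,0,0,0,0],[0,0,0,0,0,0],[0,0,0,0,0,0],[0,0,0,0,0,0],[0,0,0,0,0,0],[0,0,0,0,0,0]]' 0 && python3 -m jog '[[0,0,-20,0,0,0],[0,0,-60,0,0,0],[0,0,-60,0,0,0],[0,0,-60,0,0,0],[0,0,-60,0,0,0]]'; python3 - <<'E'
from h import *
im,C,s=shot("w5")
T=Ro.from_quat(s["orientation"]).as_matrix();print(T.round(3).tolist())
print("tool shift to board",(T.T@(np.array([.6565,-.0027,.066])-s["position"])*1000).round(1))
h=cv2.cvtColor(im,cv2.COLOR_BGR2HSV)
m=((h[:,:,0]>8)&(h[:,:,0]<28)&(h[:,:,1]>60)&(h[:,:,2]>120)).astype(np.uint8)*255
m[:,:180]=0;m[:,340:]=0;m[:170]=0
c=max(cv2.findContours(cv2.morphologyEx(m,cv2.MORPH_CLOSE,np.ones((9,9))),0,1)[0],key=cv2.contourArea)
z=s["position"][2]+.018;W=ray(C,c[:,0],z);print((((W-s["position"])@T)*1000).mean(0),cv2.minAreaRect((W[:,:2]*1000).astype(np.float32)),s["position"])
E
```

```text
clock: 7.75
position: [0.4598, -0.0871, 0.0042]
orientation: [0.765, 0.644, -0.001, -0.002]
contact_force: [0.6, -0.2, -0.0]
finger_gap: 0.0852
gripper_force: 0.0
clock: 8.35
position: [0.4632, -0.0894, 0.0079]
orientation: [0.766, 0.643, 0.001, 0.001]
contact_force: [0.9, 0.5, 6.4]
finger_gap: 0.0584
gripper_force: 65.9
clock: 8.85
position: [0.4602, -0.0886, 0.0652]
orientation: [0.766, 0.643, -0.001, -0.001]
contact_force: [-1.1, -0.1, -1.2]
finger_gap: 0.0585
gripper_force: 65.2
[[0.172, 0.985, -0.002], [0.985, -0.172, 0.001], [0.0, -0.002, -1.0]]
tool shift to board [118.5 178.5  -1.1]
[  3.536749    -0.86606572 -17.99689042] ((459.5970153808594, -86.64884185791016), (58.9739990234375, 58.87983322143555), 80.08931732177734) [ 0.46024841 -0.08863549  0.06523275]
```

```bash
python3 -m jog '[[40,60,0,0,0,0.083],[80,120,0,0,0,0.083],[117,178,0,0,0,0.083],[117,178,0,0,0,0.083],[117,178,0,0,0,0.083],[117,178,20,0,0,0.083],[117,178,32,0,0,0.083],[117,178,36,0,0,0.083]]' && python3 -m jog '[[0,0,4,0,0,0],[0,0,8,0,0,0],[0,0,12,0,0,0],[0,0,14,0,0,0],[0,0,16,0,0,0],[0,0,16,0,0,0]]'
```

```text
clock: 9.7
position: [0.6534, -0.0041, 0.026]
orientation: [0.792, 0.611, -0.003, -0.003]
contact_force: [0.2, -0.5, -1.0]
finger_gap: 0.0584
gripper_force: 65.2
clock: 10.3
position: [0.6573, -0.0045, 0.0159]
orientation: [0.792, 0.611, -0.0, 0.0]
contact_force: [-2.1, -0.4, 4.3]
finger_gap: 0.0583
gripper_force: 65.8
```

```bash
python3 -m jog '[[0,0,0,0,0,0],[0,0,0,0,0,0],[0,0,0,0,0,0],[0,0,0,0,0,0],[0,0,0,0,0,0],[0,0,0,0,0,0]]' 1 && python3 -m jog '[[0,0,-30,0,0,0],[0,0,-80,0,0,0],[-50,0,-130,0,0,-0.1],[-50,0,-165,0,0,-0.2],[-50,0,-215,0,0,-0.256],[-50,0,-215,0,0,-0.256],[-50,0,-215,0,0,-0.256],[-50,0,-215,0,0,-0.256]]'; python3 - <<'E'
from h import *
im,C,s=shot("w6");print(s["position"])
h=cv2.cvtColor(im,cv2.COLOR_BGR2HSV)
roi=np.zeros(im.shape[:2],np.uint8);p=proj(C,[.6563,-.0027,.02])[0].astype(int);print(p);cv2.circle(roi,tuple(p.tolist()),48,255,-1)
for m,z in((((h[:,:,0]>8)&(h[:,:,0]<28)&(h[:,:,1]>60)&(h[:,:,2]>135)),.032),(h[:,:,1]<40,.008)):
    m=m.astype(np.uint8)*255&roi
    c=max(cv2.findContours(cv2.morphologyEx(m,cv2.MORPH_CLOSE,np.ones((7,7))),0,1)[0],key=cv2.contourArea)
    W=ray(C,c[:,0],z)[:,:2]*1000;print(cv2.minAreaRect(W.astype(np.float32)))
cv2.imwrite("pics/w6c.png",cv2.resize(im,(640,480)))
E
```

```text
clock: 10.9
position: [0.6569, -0.0043, 0.0142]
orientation: [0.792, 0.611, -0.0, -0.0]
contact_force: [-0.7, 0.5, -0.4]
finger_gap: 0.0853
gripper_force: 0.0
clock: 11.7
position: [0.6433, -0.0524, 0.2276]
orientation: [0.707, 0.707, -0.001, -0.001]
contact_force: [-0.5, -0.2, -0.3]
finger_gap: 0.0855
gripper_force: 0.0
[ 0.64330248 -0.05240262  0.22760718]
[268 127]
((656.6041259765625, -4.228462219238281), (60.09297561645508, 60.127197265625), 75.5004653930664)
((656.7974243164062, -2.8477401733398438), (76.11299896240234, 76.51522827148438), 75.37285614013672)
```

View pics/w6c.png

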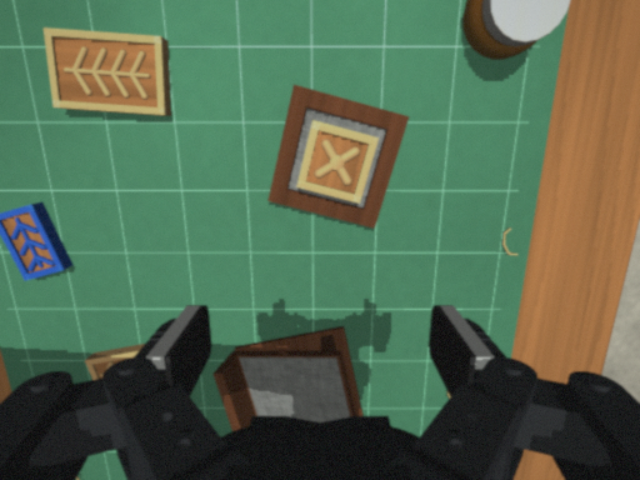

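The tile sits square in its recess, offset 1.4 mm, with felt all round. The stand's stop is on its left (near) side. Next I'll measure the stand.

```bash
python3 -m jog '[[-45,-10,-20,0,0,0],[-90,-20,-45,0,0,0],[-130,-30,-70,0,0,0],[-130,-30,-70,0,0,0],[-130,-30,-70,0,0,0],[-130,-30,-70,0,0,0]]'; python3 - <<'E'
from h import *
im,C,s=shot("w7");print(s["position"].tolist(),s["orientation"].tolist())
cv2.imwrite("pics/w7c.png",cv2.resize(im[60:330,150:460],(775,600)+() ,interpolation=cv2.INTER_CUBIC))
E
```

```text
clock: 12.35
position: [0.6134, -0.1814, 0.2963]
orientation: [0.707, 0.707, -0.001, -0.002]
contact_force: [0.7, -0.1, 0.3]
finger_gap: 0.0852
gripper_force: 0.0
[0.6134279549977975, -0.18135479163046156, 0.29631136984384776] [0.7068739815946304, 0.7073349975656713, -0.0006279652892824227, -0.002445612994935182]
```

View pics/w7c.png

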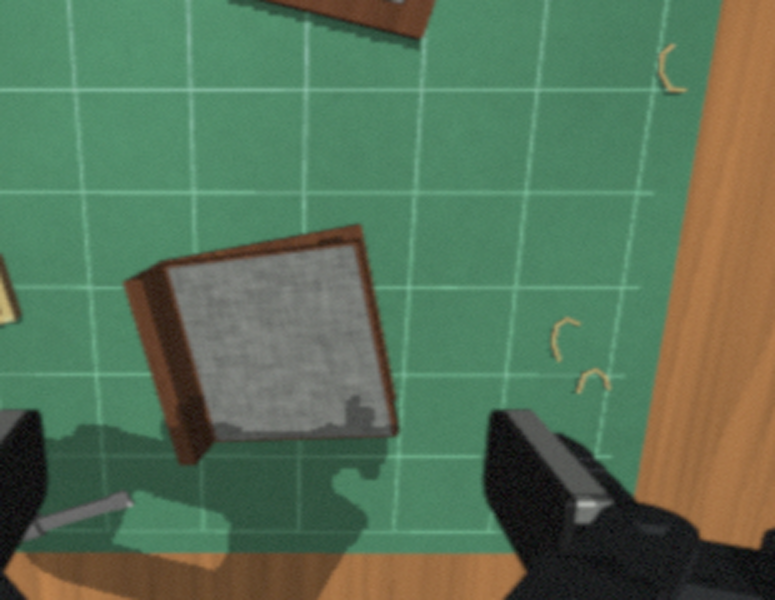

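The felt is clear. Its foot corners in the crop are at (165,266) and (213,440), and its upper corners at (357,243) and (393,434).

```bash
cat >> h.py <<'E'
E
python3 - <<'E'
from h import *
s=dict(position=[0.61343,-0.18135,0.29631],orientation=[0.70687,0.70733,-0.00063,-0.00245])
C=cam("wrist",s)
P=np.array([[165,266],[213,440],[357,243],[393,434]])/[2.5,2.2222]+[150,60]
lo=ray(C,P[:2],.022);hi=ray(C,P[2:],.0575)
print(lo.round(4),hi.round(4))
print(np.linalg.norm(lo[0]-lo[1]),np.linalg.norm(hi[0]-hi[1]),lo.mean(0),hi.mean(0))
for a,b in((lo[0],lo[1]),(hi[0],hi[1])): print("y dir",np.degrees(np.arctan2((a-b)[1],(a-b)[0]))-90)
d=hi.mean(0)-lo.mean(0);print("x dir",np.degrees(np.arctan2(d[1],d[0])),np.linalg.norm(d[:2]))
C=cam("side")
im=cv2.cvtColor(read_camera("side"),cv2.COLOR_RGB2BGR);cv2.imwrite("pics/s1.png",cv2.resize(im[190:340,200:390],(760,600),interpolation=cv2.INTER_CUBIC))
u=np.r_[lo,hi];print(proj(C,u).round(1))
E
```

```text
[[ 0.5538 -0.2079  0.022 ]
 [ 0.5791 -0.3328  0.022 ]] [[ 0.6596 -0.1857  0.0575]
 [ 0.6843 -0.3095  0.0575]]
0.12749114883642432 0.12618595254564932 [ 0.56647075 -0.27033285  0.022     ] [ 0.67194891 -0.24758485  0.0575    ]
y dir 11.445784583965292
y dir 11.288250602012255
x dir 12.17032003218966 0.10790326085142374
[[305.9 235.4]
 [335.6 263.9]
 [334.8 213.5]
 [365.7 239.2]]
```

View pics/s1.png

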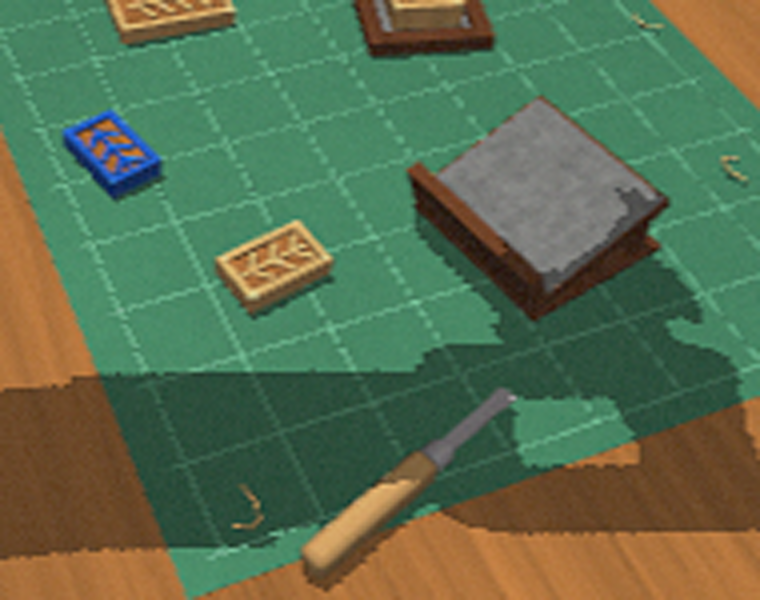

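The side view agrees with the stand corners: origin ≈ (566,-270,22) and heading ≈ 11.6°. I'll turn the tool 90° and go over the large plaque.

```bash
python3 -m jog '[[32,-23,8,0,0,0.14],[64,-46,16,0,0,0.28],[96,-69,24,0,0,0.42],[128,-92,32,0,0,0.56],[160,-115,40,0,0,0.7],[192,-138,50,0,0,0.84],[224,-161,60,0,0,0.98],[252,-183,70,0,0,1.12]]' && python3 -m jog '[[0,0,0,0,0,0.14],[0,0,0,0,0,0.28],[0,0,0,0,0,0.42],[0,0,0,0,0,0.519],[0,0,0,0,0,0.519],[0,0,0,0,0,0.519],[0,0,0,0,0,0.519]]'; python3 - <<'E'
from h import *
im,C,s=shot("w8");T=Ro.from_quat(s["orientation"]).as_matrix();print(s["position"],T.round(3).tolist(),s["joint_pos"].round(2))
m=nongreen(im)
h=cv2.cvtColor(im,cv2.COLOR_BGR2HSV)
pale=((h[:,:,0]>8)&(h[:,:,0]<28)&(h[:,:,1]>60)&(h[:,:,2]>120)).astype(np.uint8)*255
for k in(m,pale): [print(b) for b in blobs(im,cv2.morphologyEx(k,cv2.MORPH_CLOSE,np.ones((7,7))),C,.016) if 380<b[2][0]<520 and 20<b[2][1]<120]
E
```

```text
clock: 13.25
position: [0.4292, 0.0716, 0.2278]
orientation: [0.975, 0.222, -0.001, -0.0]
contact_force: [0.2, 0.5, -0.3]
finger_gap: 0.0858
gripper_force: 0.0
clock: 13.95
position: [0.431, 0.0696, 0.2289]
orientation: [0.999, -0.033, -0.0, -0.0]
contact_force: [0.1, 0.2, 0.2]
finger_gap: 0.0853
gripper_force: 0.0
[0.43097385 0.06961773 0.22887791] [[0.998, -0.066, -0.001], [-0.066, -0.998, 0.0], [-0.001, 0.0, -1.0]] [-0.   -0.2   2.04  0.    1.3   1.64]
([252.0, 149.0], False, [452.8, 72.1, 66.6, 101.3, 86.2])
([252.0, 148.0], False, [453.5, 72.0, 62.3, 97.6, 86.2])
```

```bash
python3 -m jog '[[22,-4,50,0,0,0],[22,-4,100,0,0,0],[22,-4,140,0,0,0],[22,-4,170,0,0,0],[22,-4,195,0,0,0],[22,-4,215,0,0,0],[22,-4,223.5,0,0,0],[22,-4,223.5,0,0,0]]' && python3 -m jog '[[0,0,0,0,0,0],[0,0,0,0,0,0],[0,0,0,0,0,0],[0,0,0,0,0,0],[0,0,0,0,0,0],[0,0,0,0,0,0]]' 0 && python3 -m jog '[[0,0,-20,0,0,0],[0,0,-60,0,0,0],[0,0,-100,0,0,0],[0,0,-100,0,0,0],[0,0,-100,0,0,0],[0,0,-100,0,0,0]]'; python3 - <<'E'
from h import *
im,C,s=shot("w9");p=s["position"];T=Ro.from_quat(s["orientation"]).as_matrix();print(p)
h=cv2.cvtColor(im,cv2.COLOR_BGR2HSV)
m=((h[:,:,0]>8)&(h[:,:,0]<28)&(h[:,:,1]>60)&(h[:,:,2]>120)).astype(np.uint8)*255
m[:,:175]=0;m[:,340:]=0
c=max(cv2.findContours(cv2.morphologyEx(m,cv2.MORPH_CLOSE,np.ones((9,9))),0,1)[0],key=cv2.contourArea)
W=ray(C,c[:,0],p[2]+.0105);L=((W-p)@T*1000).astype(np.float32);print(L.min(0),L.max(0),cv2.minAreaRect(L[:,:2].copy()))
cv2.imwrite("pics/w9c.png",im)
E
```

```text
clock: 14.8
position: [0.4524, 0.0717, 0.0047]
orientation: [0.999, -0.034, -0.001, 0.0]
contact_force: [0.4, 0.7, 0.2]
finger_gap: 0.085
gripper_force: 0.0
clock: 15.4
position: [0.4553, 0.0718, 0.008]
orientation: [0.999, -0.034, 0.002, -0.0]
contact_force: [-1.6, 0.0, 5.7]
finger_gap: 0.061
gripper_force: 63.5
clock: 16.0
position: [0.4526, 0.0718, 0.1051]
orientation: [0.999, -0.034, -0.001, 0.0]
contact_force: [-0.1, -0.5, -0.3]
finger_gap: 0.0608
gripper_force: 65.2
[0.45257028 0.07176476 0.10512501]
[-48.310543 -30.508087 -10.572678] [ 48.989635  31.834827 -10.428147] ((0.3490715026855469, 0.6511726379394531), (97.25555419921875, 62.28779602050781), 0.05909065902233124)
```

View pics/w9c.png

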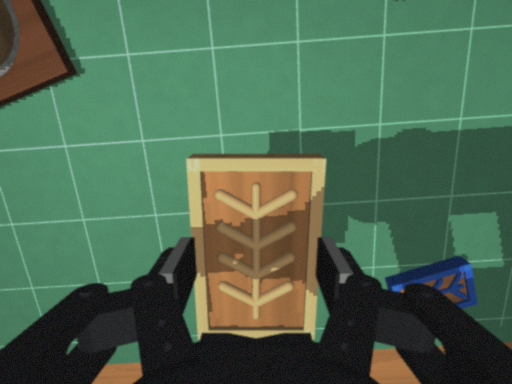

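The large plaque is held centred and square. I'll compute the pose for placing it on the slope.

```bash
cat >> h.py <<'E'
O=np.array([.5665,-.2703,.022]);a,b=np.radians(11.6),np.radians(18)
xs=np.array([np.cos(b)*np.cos(a),np.cos(b)*np.sin(a),np.sin(b)]);ys=np.array([-np.sin(a),np.cos(a),0]);zs=np.cross(xs,ys)
TS=np.c_[xs,-ys,-zs]
def togo(X,R=TS):
    s=telemetry.sense();T=Ro.from_quat(s["orientation"]).as_matrix()
    print("shift",((X-s["position"])@T*1000).round(1),"turn",Ro.from_matrix(T.T@R).as_rotvec().round(3))
def onledge():
    s=telemetry.sense();T=Ro.from_quat(s["orientation"]).as_matrix();B=np.c_[xs,ys,zs]
    print("TCP on ledge",(B.T@(s["position"]-O)*1000).round(1),"turn left",np.degrees(Ro.from_matrix(T.T@TS).as_rotvec()).round(2),"F",(B.T@s["contact_force"]).round(1))
E
python3 - <<'E'
from h import *
togo(O+.058*xs+.060*zs)
E
```

```text
shift [172.8 323.7   7. ] turn [ 0.042  0.315 -0.268]
```

```bash
python3 -m jog '[[22,40,-15,0,0,0],[44,81,-30,0,0,0],[66,121,-30,0.01,0.08,-0.067],[88,162,-30,0.021,0.157,-0.134],[110,202,-30,0.032,0.236,-0.2],[132,242,-25,0.042,0.315,-0.268],[154,283,-15,0.042,0.315,-0.268],[173,324,-5,0.042,0.315,-0.268]]' && python3 -m jog '[[0,0,0,0,0,0],[0,0,0,0,0,0],[0,0,0,0,0,0]]'; python3 - <<'E'
from h import *
onledge();togo(O+.056*xs+.009*zs)
im,C,s=shot("w10")
E
```

```text
clock: 16.85
position: [0.6027, -0.2646, 0.1079]
orientation: [0.983, 0.099, 0.156, -0.017]
contact_force: [0.4, -0.4, -0.5]
finger_gap: 0.0609
gripper_force: 65.3
clock: 17.15
position: [0.6028, -0.2616, 0.109]
orientation: [0.983, 0.1, 0.156, -0.017]
contact_force: [-0.1, 0.7, -1.5]
finger_gap: 0.0612
gripper_force: 65.4
TCP on ledge [62.4  1.2 71.2] turn left [-0.12 -0.01 -0.03] F [-0.4  0.7 -1.4]
shift [-6.4  1.3 62.2] turn [-0.002 -0.    -0.001]
```

View pics/w10.png

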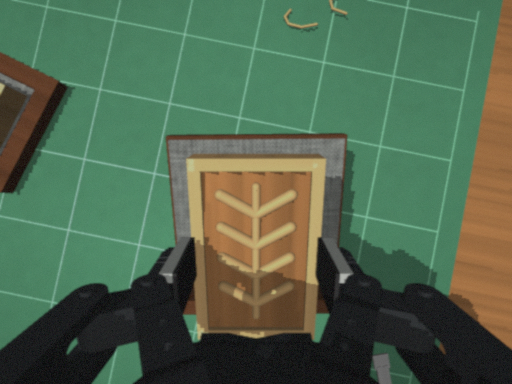

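The plaque hangs centred over the felt with equal margins of about 20 px left and right. I'll lower it.

```bash
python3 -m jog '[[-3,1,25,0,0,0],[-6,1.3,45,0,0,0],[-6,1.3,55,0,0,0],[-6,1.3,57,0,0,0],[-6,1.3,59,0,0,0],[-6,1.3,61,0,0,0],[-6,1.3,61,0,0,0]]'; python3 - <<'E'
from h import *
onledge()
E
python3 -m jog '[[0,0,1,0,0,0],[0,0,2,0,0,0],[0,0,2,0,0,0]]';python3 - <<'E'
from h import *
onledge()
E
```

```text
clock: 17.9
position: [0.6179, -0.2622, 0.0519]
orientation: [0.982, 0.1, 0.158, -0.015]
contact_force: [0.2, -0.3, -0.9]
finger_gap: 0.0607
gripper_force: 65.4
TCP on ledge [58.7 -2.4 12.4] turn left [ 0.11 -0.21  0.01] F [-0.2 -0.3 -0.9]
clock: 18.2
position: [0.618, -0.2619, 0.0491]
orientation: [0.982, 0.1, 0.157, -0.015]
contact_force: [-0.2, 0.4, -1.0]
finger_gap: 0.0607
gripper_force: 65.4
TCP on ledge [57.9 -2.1  9.7] turn left [ 0.06 -0.16 -0.02] F [-0.4  0.4 -0.9]
```

```bash
python3 -m jog '[[0,-1.5,1,0,0,0],[0,-1.5,2,0,0,0],[0,-1.5,3,0,0,0],[0,-1.5,3,0,0,0]]';python3 - <<'E'
from h import *
onledge()
E
python3 -m jog '[[-1,0,0.5,0,0,0],[-2,0,0.5,0,0,0],[-3,0,0.5,0,0,0],[-4,0,0.5,0,0,0],[-4,0,0.5,0,0,0]]';python3 - <<'E'
from h import *
onledge()
E
```

```text
clock: 18.6
position: [0.6182, -0.2601, 0.0472]
orientation: [0.982, 0.1, 0.157, -0.016]
contact_force: [-5.0, 0.3, 6.3]
finger_gap: 0.0606
gripper_force: 67.1
TCP on ledge [57.9 -0.4  7.7] turn left [-0.03 -0.11  0.  ] F [-2.7  1.3  7.5]
clock: 19.1
position: [0.617, -0.2612, 0.0469]
orientation: [0.982, 0.099, 0.159, -0.015]
contact_force: [-1.0, 2.2, 5.3]
finger_gap: 0.0608
gripper_force: 66.5
TCP on ledge [56.5 -1.3  7.8] turn left [ 0.13 -0.38 -0.04] F [1.2 2.4 5.2]
```

```bash
python3 -m jog '[[-1,0,-0.5,0,0,0],[-2,0,-0.5,0,0,0],[-3,0,-0.5,0,0,0],[-4,0,-0.5,0,0,0],[-4,0,-0.5,0,0,0]]';python3 - <<'E'
from h import *
onledge()
E
python3 -m jog '[[-1,0,0,0,0,0],[-2,0,0,0,0,0],[-3,0,0,0,0,0],[-3,0,0,0,0,0],[-3,0,0,0,0,0]]';python3 - <<'E'
from h import *
onledge()
E
```

```text
clock: 19.6
position: [0.6129, -0.2626, 0.0456]
orientation: [0.982, 0.099, 0.159, -0.014]
contact_force: [1.9, 0.1, 5.2]
finger_gap: 0.0612
gripper_force: 66.4
TCP on ledge [52.  -1.8  7.9] turn left [ 0.2  -0.36 -0.04] F [ 3.4 -0.3  4.3]
clock: 20.1
position: [0.6126, -0.2626, 0.0458]
orientation: [0.982, 0.099, 0.161, -0.014]
contact_force: [8.9, 4.2, 4.0]
finger_gap: 0.0603
gripper_force: 65.7
TCP on ledge [51.8 -1.8  8.2] turn left [ 0.26 -0.61 -0.04] F [10.4  2.3  0.9]
```

```bash
python3 -m jog '[[2,0,-0.5,0,0,0],[2,-1.2,-0.5,0,0,0],[2,-2.5,-0.5,0,0,0],[0,-2.5,-0.5,0,0,0],[0,-2.5,-0.5,0,0,0]]';python3 - <<'E'
from h import *
onledge()
E
python3 -m jog '[[1.5,0,-1,0,0,0],[1.5,0,-1,0,0,0],[1.5,0,-1,0,0,0],[1.5,0,-1,0,0,0],[1.5,0,-1,0,0,0],[1.5,0,-1,0,0,0]]' 1 && python3 -m jog '[[0,0,-20,0,0,0],[0,0,-60,0,0,0],[0,0,-110,0,0,0],[0,0,-130,0,0,0],[0,0,-130,0,0,0],[0,0,-130,0,0,0]]';python3 - <<'E'
from h import *
im,C,s=shot("w11");onledge();cv2.imwrite("pics/w11c.png",cv2.resize(im[100:390,110:400],(600,600),interpolation=cv2.INTER_CUBIC)[:600])
E
```

```text
clock: 20.6
position: [0.6122, -0.2619, 0.0464]
orientation: [0.982, 0.099, 0.161, -0.012]
contact_force: [10.1, 0.1, 1.7]
finger_gap: 0.0608
gripper_force: 65.3
TCP on ledge [51.7 -0.9  8.9] turn left [ 0.46 -0.64  0.04] F [10.  -2.  -1.4]
clock: 21.2
position: [0.6084, -0.2595, 0.0442]
orientation: [0.983, 0.099, 0.157, -0.016]
contact_force: [-0.3, 0.2, -0.1]
finger_gap: 0.0853
gripper_force: 0.0
clock: 21.8
position: [0.569, -0.2677, 0.1683]
orientation: [0.982, 0.1, 0.157, -0.015]
contact_force: [0.6, -0.1, -1.2]
finger_gap: 0.0854
gripper_force: 0.0
TCP on ledge [ 47.1   2.9 136.9] turn left [-0.04 -0.06 -0.04] F [-0.3 -0.5 -0. ]
```

View pics/w11c.png

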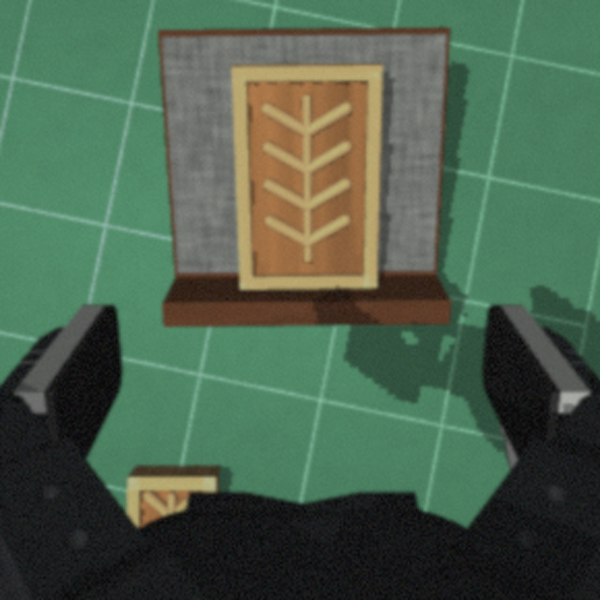

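The large plaque is flat, straight, about 1 mm off centre, and its foot is at the stop. I'll check the gap and plan the move to the small plaque, which has nearly the same heading.

```bash
python3 - <<'E'
from h import *
s=telemetry.sense();C=cam("wrist",s);f,cx,cy,R,t=C;o=-R.T@t
def L(p,h):
    p=np.array(p)/2.069+[110,100];d=R.T@np.array([(p[0]-cx)/f,(p[1]-cy)/f,1])
    X=o+d*(((O+h*zs-o)@zs)/(d@zs));B=np.c_[xs,ys,zs];return (B.T@(X-O)*1000).round(1)
for n,p,h in[("foot l",(240,290),.016),("foot r",(379,287),.016),("top l",(232,67),.016),("top r",(383,66),.016),("felt foot",(175,275),0),("felt foot r",(437,273),0),("felt top",(160,33),0),("felt top r",(448,31),0),("stop top in l",(162,304),.03),("stop r",(450,300),.03)]: print(n,L(p,h))
togo(np.array([.398,-.234,.228]),np.c_[[np.cos(a),np.sin(a),0],[np.sin(a),-np.cos(a),0],[0,0,-1]])
E
```

```text
foot l [-4.7 31.2 16. ]
foot r [ -3.3 -33.7  16. ]
top l [97.5 31.6 16. ]
top r [ 97.9 -32.   16. ]
felt foot [-4.  64.8 -0. ]
felt foot r [ -3.1 -64.2   0. ]
felt top [111.1  64.6   0. ]
felt top r [111.8 -62.1   0. ]
stop top in l [-5.1 64.7 30. ]
stop r [ -3.2 -63.6  30. ]
shift [-133.4  -66.6 -107.9] turn [-0.001 -0.315 -0.001]
```

```bash
python3 -m jog '[[-30,-15,-30,0,0,0],[-60,-30,-60,0,-0.1,0],[-90,-45,-85,0,-0.21,0],[-120,-60,-108,0,-0.315,0],[-133,-67,-108,0,-0.315,0],[-133,-67,-108,0,-0.315,0],[-133,-67,-108,0,-0.315,0]]';python3 - <<'E'
from h import *
im,C,s=shot("w12");T=Ro.from_quat(s["orientation"]).as_matrix();print(s["position"],T.round(3).tolist(),s["joint_pos"].round(2))
h=cv2.cvtColor(im,cv2.COLOR_BGR2HSV)
pale=((h[:,:,0]>8)&(h[:,:,0]<28)&(h[:,:,1]>60)&(h[:,:,2]>110)).astype(np.uint8)*255
for k in(nongreen(im),pale): [print(b) for b in blobs(im,cv2.morphologyEx(k,cv2.MORPH_CLOSE,np.ones((7,7))),C,.016) if 360<b[2][0]<470 and -280<b[2][1]<-180]
cv2.imwrite("pics/w12c.png",im)
togo(np.array([.421,-.229,.0055]),np.c_[[np.cos(a),np.sin(a),0],[np.sin(a),-np.cos(a),0],[0,0,-1]])
E
```

```text
clock: 22.55
position: [0.3985, -0.2333, 0.2275]
orientation: [0.995, 0.101, 0.0, -0.001]
contact_force: [0.3, -0.2, -0.8]
finger_gap: 0.0854
gripper_force: 0.0
[ 0.39850835 -0.23334557  0.22746265] [[0.98, 0.201, -0.0], [0.201, -0.98, 0.002], [0.0, -0.002, -1.0]] [-0.68 -0.14  1.99  0.    1.29  0.69]
([259.0, 149.0], False, [422.2, -232.3, 71.1, 46.6, 11.6])
([259.0, 148.0], False, [422.3, -232.3, 68.8, 42.4, 11.4])
shift [2.250e+01 1.000e-01 2.223e+02] turn [-0.001 -0.001 -0.   ]
```

View pics/w12c.png

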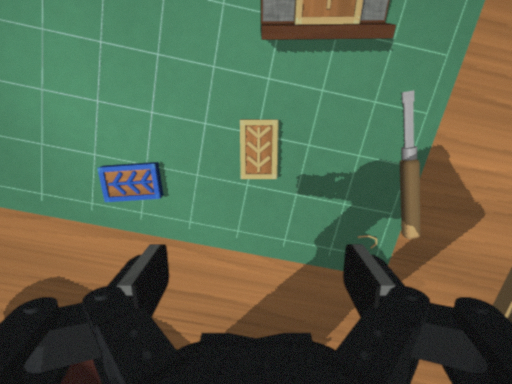

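The small plaque is at (259,149), aligned with the tool. The blue look-alike and the gouge are well clear. I'll grasp it.

```bash
python3 -m jog '[[23,3.7,50,0,0,0],[23,3.7,100,0,0,0],[23,3.7,140,0,0,0],[23,3.7,170,0,0,0],[23,3.7,195,0,0,0],[23,3.7,212,0,0,0],[23,3.7,221,0,0,0],[23,3.7,221,0,0,0]]' && python3 -m jog '[[0,0,0,0,0,0],[0,0,0,0,0,0],[0,0,0,0,0,0],[0,0,0,0,0,0],[0,0,0,0,0,0],[0,0,0,0,0,0],[0,0,0,0,0,0]]' 0 && python3 -m jog '[[0,0,-20,0,0,0],[0,0,-60,0,0,0],[0,0,-100,0,0,0],[0,0,-100,0,0,0],[0,0,-100,0,0,0],[0,0,-100,0,0,0]]'; python3 - <<'E'
from h import *
im,C,s=shot("w13");p=s["position"];T=Ro.from_quat(s["orientation"]).as_matrix()
h=cv2.cvtColor(im,cv2.COLOR_BGR2HSV)
m=((h[:,:,0]>8)&(h[:,:,0]<28)&(h[:,:,1]>60)&(h[:,:,2]>110)).astype(np.uint8)*255
m[:,:190]=0;m[:,325:]=0;m[:120]=0
c=max(cv2.findContours(cv2.morphologyEx(m,cv2.MORPH_CLOSE,np.ones((9,9))),0,1)[0],key=cv2.contourArea)
W=ray(C,c[:,0],p[2]+.0095);L=((W-p)@T*1000).astype(np.float32);print(L.min(0),L.max(0),cv2.minAreaRect(L[:,:2].copy()))
togo(O+.046*xs+.075*zs)
E
```

```text
clock: 23.4
position: [0.4217, -0.2324, 0.0065]
orientation: [0.995, 0.101, -0.0, -0.001]
contact_force: [0.1, 0.2, 0.9]
finger_gap: 0.0854
gripper_force: 0.0
clock: 24.1
position: [0.424, -0.2342, 0.0101]
orientation: [0.995, 0.101, 0.002, 0.001]
contact_force: [-0.9, 0.7, 5.4]
finger_gap: 0.0412
gripper_force: 60.9
clock: 24.7
position: [0.4214, -0.2323, 0.1072]
orientation: [0.995, 0.101, 0.0, -0.0]
contact_force: [-0.7, 0.5, -0.6]
finger_gap: 0.0413
gripper_force: 60.9
[-32.110855 -20.88789   -9.529463] [35.656715 21.661795 -9.470477] ((1.7649879455566406, 0.3729972839355469), (67.91841125488281, 42.36598205566406), 0.24356500804424286)
shift [155.4  66.6  -1.1] turn [-0.002  0.315 -0.001]
```

View pics/w13.png

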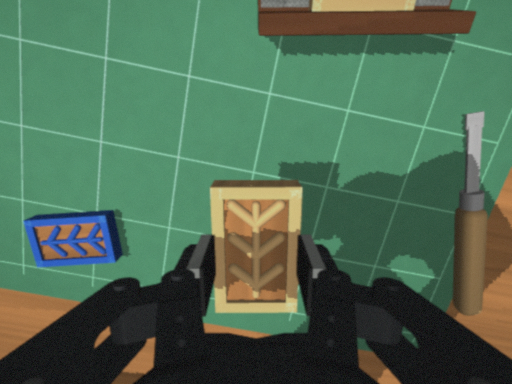

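The small plaque is held square. I'll carry it to the slope.

```bash
python3 -m jog '[[0,0,-30,0,0,0],[35,15,-50,0,0.1,0],[75,33,-50,0,0.21,0],[115,50,-40,0,0.315,0],[145,63,-25,0,0.315,0],[155,67,-5,0,0.315,0],[155,67,-2,0,0.315,0],[155,67,-2,0,0.315,0]]' && python3 -m jog '[[0,0,0,0,0,0],[0,0,0,0,0,0],[0,0,0,0,0,0]]'; python3 - <<'E'
from h import *
onledge()
im,C,s=shot("w14");cv2.imwrite("pics/w14c.png",cv2.resize(im[100:390,110:400],(600,600),interpolation=cv2.INTER_CUBIC))
E
```

```text
clock: 25.55
position: [0.5856, -0.2661, 0.1074]
orientation: [0.983, 0.1, 0.155, -0.018]
contact_force: [0.1, 0.2, -0.3]
finger_gap: 0.0417
gripper_force: 60.9
clock: 25.85
position: [0.5878, -0.268, 0.1119]
orientation: [0.982, 0.1, 0.158, -0.015]
contact_force: [-0.1, -0.1, -0.7]
finger_gap: 0.0415
gripper_force: 60.9
TCP on ledge [48.1 -2.  78.9] turn left [ 0.13 -0.22 -0.  ] F [-0.3 -0.1 -0.6]
```

View pics/w14c.png

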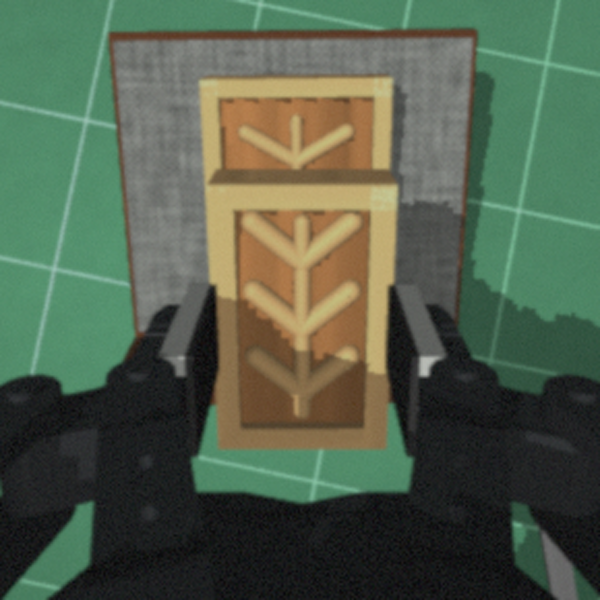

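The small plaque is about 2 mm right of the large plaque's centre line (302 vs 295.5 px). I'll correct that and lower it.

```bash
python3 -m jog '[[0,-1,20,0,0,0],[0,-2.2,38,0,0,0],[0,-2.2,46,0,0,0],[0,-2.2,48,0,0,0],[0,-2.2,50,0,0,0],[0,-2.2,50,0,0,0]]'; python3 - <<'E'
from h import *
onledge()
E
python3 -m jog '[[0,0,1,0,0,0],[0,0,2,0,0,0],[0,0,2,0,0,0]]';python3 - <<'E'
from h import *
onledge()
E
```

```text
clock: 26.5
position: [0.6029, -0.2628, 0.0639]
orientation: [0.982, 0.1, 0.157, -0.015]
contact_force: [1.1, 0.2, -0.4]
finger_gap: 0.0416
gripper_force: 60.9
TCP on ledge [48.3  0.  28.4] turn left [ 0.1 -0.2 -0. ] F [ 0.9 -0.  -0.7]
clock: 26.8
position: [0.6032, -0.2624, 0.0616]
orientation: [0.982, 0.1, 0.157, -0.015]
contact_force: [0.1, -0.4, -0.2]
finger_gap: 0.0416
gripper_force: 60.9
TCP on ledge [47.9  0.3 26. ] turn left [ 0.07 -0.17 -0.01] F [-0.  -0.4 -0.2]
```

```bash
python3 -m jog '[[-3,0,0,0,0,0],[-6,0,0,0,0,0],[-9,0,0,0,0,0],[-10,0,0.7,0,0,0],[-10,0,1.4,0,0,0],[-10,0,1.4,0,0,0]]';python3 - <<'E'
from h import *
onledge()
E
python3 -m jog '[[-1,0,0.5,0,0,0],[-2,0,0.5,0,0,0],[-3,0,0.5,0,0,0],[-3,0,0.5,0,0,0]]';python3 - <<'E'
from h import *
onledge()
E
```

```text
clock: 27.4
position: [0.5942, -0.2642, 0.0582]
orientation: [0.982, 0.1, 0.157, -0.016]
contact_force: [-5.1, 1.8, 9.3]
finger_gap: 0.0415
gripper_force: 62.1
TCP on ledge [38.2  0.5 25.7] turn left [ 0.01 -0.16  0.  ] F [-1.5  2.7 10.3]
clock: 27.8
position: [0.5934, -0.2652, 0.0579]
orientation: [0.982, 0.099, 0.159, -0.015]
contact_force: [-0.1, 1.3, 6.7]
finger_gap: 0.0416
gripper_force: 61.8
TCP on ledge [37.1 -0.4 25.7] turn left [ 0.14 -0.37 -0.02] F [2.2 1.3 6.3]
```

```bash
python3 -m jog '[[-1,-0.5,-0.8,0,0,0],[-2,-0.5,-0.8,0,0,0],[-3,-0.5,-0.8,0,0,0],[-3,-0.5,-0.8,0,0,0]]';python3 - <<'E'
from h import *
onledge()
E
python3 -m jog '[[-1,0,0,0,0,0],[-2,0,0,0,0,0],[-2,0,0,0,0,0]]';python3 - <<'E'
from h import *
onledge()
E
```

```text
clock: 28.2
position: [0.592, -0.2654, 0.0579]
orientation: [0.982, 0.099, 0.161, -0.014]
contact_force: [6.9, 2.2, 3.1]
finger_gap: 0.0416
gripper_force: 61.0
TCP on ledge [35.8 -0.3 26.1] turn left [ 0.25 -0.56 -0.05] F [7.8 0.8 0.7]
clock: 28.5
position: [0.5918, -0.2655, 0.0582]
orientation: [0.982, 0.099, 0.162, -0.014]
contact_force: [12.0, 6.2, 2.0]
finger_gap: 0.0417
gripper_force: 60.9
TCP on ledge [35.7 -0.3 26.5] turn left [ 0.28 -0.73 -0.08] F [13.   3.7 -2.1]
```

```bash
python3 -m jog '[[2,0,0.5,0,0,0],[2.5,0,0.5,0,0,0]]' && python3 -m jog '[[0,0,0,0,0,0],[0,0,0,0,0,0],[0,0,0,0,0,0],[0,0,0,0,0,0],[0,0,0,0,0,0],[0,0,0,0,0,0]]' 1 && python3 -m jog '[[0,0,-20,0,0,0],[0,0,-60,0,0,0],[0,0,-110,0,0,0],[0,0,-130,0,0,0],[0,0,-130,0,0,0],[0,0,-130,0,0,0]]';python3 - <<'E'
from h import *
im,C,s=shot("w15");onledge();cv2.imwrite("pics/w15c.png",cv2.resize(im[60:350,110:400],(600,600),interpolation=cv2.INTER_CUBIC))
E
```

```text
clock: 28.7
position: [0.5922, -0.2653, 0.0577]
orientation: [0.982, 0.099, 0.16, -0.014]
contact_force: [3.9, 1.3, 5.7]
finger_gap: 0.0413
gripper_force: 61.5
clock: 29.3
position: [0.5887, -0.2647, 0.0546]
orientation: [0.982, 0.099, 0.157, -0.016]
contact_force: [0.2, -0.3, 0.7]
finger_gap: 0.0856
gripper_force: 0.0
clock: 29.9
position: [0.5493, -0.2728, 0.1786]
orientation: [0.982, 0.1, 0.157, -0.015]
contact_force: [-0.3, 1.2, -0.0]
finger_gap: 0.0856
gripper_force: 0.0
TCP on ledge [ 31.    1.9 153. ] turn left [-0.04 -0.07 -0.04] F [-0.7  0.6  0.1]
```

View pics/w15c.png

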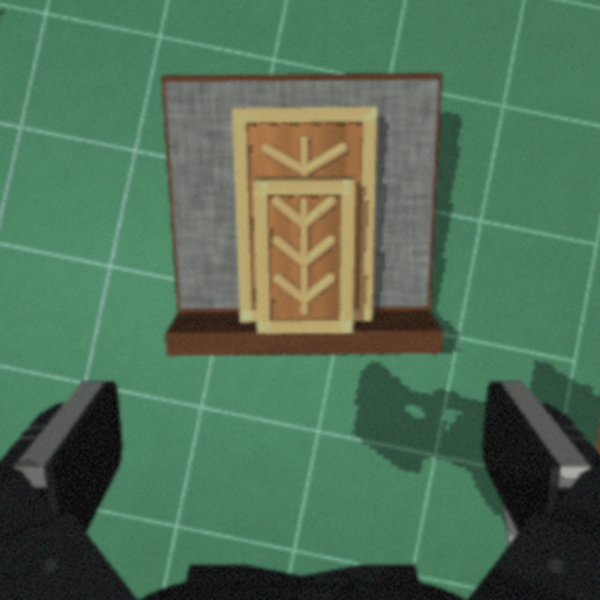

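Both plaques lie flat against the stop and centred (columns 304.5 and 305 against the stand's 303). All four carvings are in place, so I'll hand in.

```bash
python3 -m jog '[[0,0,0,0,0,0],[0,0,0,0,0,0]]'; python3 -c "
from station import order;print(order.close_job())"
```

```text
clock: 30.15
position: [0.5486, -0.2717, 0.1762]
orientation: [0.983, 0.1, 0.156, -0.017]
contact_force: [0.4, -0.1, -0.6]
finger_gap: 0.0857
gripper_force: 0.0
the job is handed in; nothing more can be done
None
```

The job is handed in at about 30 s: the rosette and tile are seated in their recesses, and the large plaque, with the small one on top, lies centred against the stop; the hand-in returned no verdict.

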